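Tip the drilled blanks out of their tray into the crate

TASK

Lift the metal tray by its handle off the sloped rack with the three wooden blanks still on it, hold its open end low over the square wooden crate and tip it so that all three blanks slide into the crate (none into the round pan), without touching the blanks with the gripper or dropping them from a height. Then set the empty tray back on the rack as it stood, lying flat on the sloping board with its closed end down at the ledge, and let go. Leave the jar, hammer and mug where they are.

Things in the scene. Friction and masses are not known exactly. Their poses are not given: they have to be found in the camera images.
- tray: Aluminium tray, 190 mm long (x) by 136 wide (y), 0.25 kg; floor 4 mm, walls 4 mm thick and 30 high at the closed end (-x) and sides, open at +x. Origin: centre of its underside; z normal to its floor. A wooden handle bar crosses it along y: 16 mm thick (x), 24 high (z), 120 clear between uprights, centred at x -20, z 85. Starts on the rack, open end up the slope.
- tray_handle (a point): Centre of the tray's wooden handle bar (axes as the tray's).
- tray_lip (a point): Middle of the lower edge of the tray's open end (95 mm along x from the tray's origin).
- blank0: Hardwood blank with two drilled holes, 64 x 34 x 28 mm (x, y, z), about 50 g, lying loose on the tray. Origin: centre of its underside.
- blank1: A second blank like blank0.
- blank2: A third blank like blank0.
- crate: Square open wooden crate, fixed, 230 x 230 mm outside, 80 mm high, walls and floor 10 mm. Origin: centre of its underside.
- pan: Round open steel pan, fixed, 210 mm across the rim, 80 mm high, with two side handles; stays empty. Origin: centre of its underside.
- rack: Fixed wooden rack: a board 200 x 164 mm sloping 23 degrees, rising away from the robot, with a ledge 14 mm high across its low end (inner face at x = -96 mm). Origin: on the board's top face, where the seated tray's origin lies, 75 mm above the table; x runs up the slope, z is normal to the board.
- jar: Bystander: glass jar, 68 mm wide, 100 mm high. Origin: centre of its underside.
- hammer: Bystander: hammer lying on the table. Origin: underside of its middle.
- mug: Bystander: white mug, 80 mm wide, 90 mm high. Origin: centre of its underside.
Not all that is in view belongs to the job. Leave any green look-alike of the blank1 alone.

How it is judged:
By the outcome, as a careful person would: the job done as asked, in the order asked, and still so for the second after the job is handed in, with the robot touching nothing.
It also fails if it takes over 59 s, if anything falls off the work surface, if the arm or the gripper's body presses on something with over 40 N, if the wrist force passes 120 N, or if a joint passes its speed limit or range.

ROBOT

A 6-joint arm with a two-finger parallel gripper is mounted at the origin on the work surface. World frame = base frame: x ahead of the robot, y to its left, z up, the work surface at z = 0. Lengths are in m, angles in degrees, forces in N, time in s.
With the tool pointing down it reaches from about 0.3 to 0.75 m from the base axis. Payload 8.5 kg.
Tool frame: the origin (TCP) lies midway between the tips of the shut fingers; the grasp point (between the pads) lies 19 mm behind it; z points along the fingers, y is the line along which they close (so a half turn about z gives the same grasp; the last joint's range is limited). The gripper opens to 88 mm and grips with 3 to 60 N. Pads are 18 mm wide; open, the fingers measure 123 mm over their backs; the gripper's body (75 mm by 187 mm) begins 45 mm behind the grasp point.
Start: joints at [-79.945, 21.807, 74.336, -0, 83.858, -12.336], TCP at [0.21, -0.509, 0.203] pointing down, gripper open.
Joint ranges: [-178.18, 178.18], [-50.72, 133.34], [12.68, 142.11], [-81.47, 261.47], [9.98, 163.14], [-165.26, 165.26]. Speed limits (degrees/s): [136.94, 136.94, 180, 180, 180, 180].

INTERFACE

Orientations are given as a 3x3 rotation matrix whose columns are the frame's x, y, z axes.
In Python, from station import manip gives the robot as it stands.
- The arm moves only by the shell command python3 -m handwheel 'ROWS' [OPENING] [FORCE]. ROWS is a JSON object of lists of equal length, an entry for each row: "offset": the shift along the world's x, y, z in mm, a list of three; "turn": the turn about the world's z in degrees. A call has 1 to 12 rows; each row shifts and turns the commanded pose from where the row before left it; what a row does not reach is not made up. A row lasts 1/10 s, in which the tool goes at most 50 mm and 8.59 degrees, less where a joint would pass 70% of its speed; a pose out of reach is approached as far as the arm can. A call is refused whole if a number of a shift passes 50 or a number of a turn 8.59, either way. A call with a gripper value outside its range is refused whole. OPENING is the opening, from 0 (shut) to 1 (fully open), set as the call begins (- or left out, the last holds). The fingers move at their own pace and stop on an object; FORCE is the grip in N (left out, the last holds). Time passes only in rows, so rows that do not move let the fingers close. It gives the time, the measured TCP pose, the force, the opening and the grip force at its end, in the units of the state.
- manip.read_state(): the state, without advancing time (a new reading comes with each control period).
- manip.camera(name): name is "scene" or "top" or "wrist"; returns a dict with "frame" (400x640x3 uint8, blue, green, red), "K" (3x3 intrinsics, pixels), "camera_from_world" (4x4, takes a point from world to camera coordinates). Camera axes: x right, y up, looking along -z (the intrinsics and any distortion apply to the point x, -y, -z); pixel columns grow to the right and rows downward; lengths in m; the calibration is good to about 2 mm. The wrist camera is an equidistant fisheye: a pixel r from the principal point sees the ray r / f radians off the axis. A picture is of the moment at which its call begins. There is no depth.
- manip.job_done(): hands the job in; it is judged then, once.
The state is a dict: "t": time; "qpos": joint angles; "dq": joint speeds; "tau": joint torques, N m; "ee_pos": TCP position; "tool_rot": TCP orientation; "contact_force": force on the tool from outside, world axes, zero at the start; "torque": the same for the moment, N m; "finger_gap": finger opening in m; "gripper_force": force on a finger pad.
Only numpy, scipy, OpenCV 4.12 (cv2) and the standard library are available. Lean on these libraries where they do the work, as an engineer would, in place of code of your own. Each camera call takes 0.05 s, during which the arm holds its last target. There are 200 camera calls.

## Working session

There is one attempt and no reset: what is moved stays moved. The work goes in short steps, Python scripts to look and compute and a shell command to move; the robot and the scene stay as the last step left them, time stands still between calls to the robot, and variables do not carry over. Pictures are saved under pics/ and viewed, at most 10 in all, crops included, and the job is handed in when it is done.

```bash
ls; python3 -m handwheel --help | head -30; mkdir -p pics; cat > h.py <<'E'
import numpy as np, cv2
from station import manip
def ray(c,u,v):
    K=np.array(c["K"]);T=np.array(c["camera_from_world"])
    d=np.array([(u-K[0,2])/K[0,0],-(v-K[1,2])/K[1,1],-1.]);R=T[:3,:3]
    return -R.T@T[:3,3], R.T@d
def onz(c,u,v,z):
    o,d=ray(c,u,v); return o+d*(z-o[2])/d[2]
def proj(c,p):
    K=np.array(c["K"]);T=np.array(c["camera_from_world"]);q=T[:3,:3]@np.array(p)+T[:3,3]
    return (K[0,0]*q[0]/-q[2]+K[0,2], K[1,1]*-q[1]/-q[2]+K[1,2])
def cross(c1,p1,c2,p2):
    o1,d1=ray(c1,*p1);o2,d2=ray(c2,*p2)
    s=np.linalg.lstsq(np.c_[d1,-d2],o2-o1,rcond=None)[0]
    a,b=o1+d1*s[0],o2+d2*s[1]; return (a+b)/2,np.linalg.norm(a-b)
E
python3 - <<'E'
from h import *
for n in("scene","top"):
    c=manip.camera(n); cv2.imwrite(f"pics/{n}0.png",c["frame"]); print(n,np.round(c["K"],1).tolist(),np.round(ray(c,320,200),3).tolist(),[k for k in c])
s=manip.read_state();print(s)
E
```

```text
pics
scene [[404.0, 0.0, 324.2], [0.0, 404.0, 189.3], [0.0, 0.0, 1.0]] [[1.057, 0.684, 0.928], [-0.403, -0.551, -0.732]] ['frame', 'K', 'camera_from_world']
top [[504.2, 0.0, 321.6], [0.0, 504.2, 195.7], [0.0, 0.0, 1.0]] [[0.378, 0.039, 1.361], [0.141, 0.002, -0.99]] ['frame', 'K', 'camera_from_world']
{'t': 0.1, 'qpos': array([-7.99425966e+01,  2.18377656e+01,  7.43766988e+01, -1.29914653e-03,
        8.38584088e+01, -1.23349428e+01]), 'dq': array([-0.070655  ,  0.00946426, -0.19454379, -0.02836608, -0.04588482,
        0.0600435 ]), 'tau': array([ 4.07222760e-03, -4.38650072e+01, -2.24909002e+01,  7.14940927e-02,
        3.42336344e-02, -6.65336961e-05]), 'ee_pos': array([ 0.20946973, -0.5082454 ,  0.20281544]), 'tool_rot': array([[ 9.24596031e-01,  3.80948971e-01, -2.44311718e-04],
       [ 3.80948968e-01, -9.24595222e-01,  1.24839533e-03],
       [ 2.49685470e-04, -1.24733166e-03, -9.99999191e-01]]), 'contact_force': array([-0.51669263, -0.1381493 , -0.11834828]), 'torque': array([ 0.0144975 , -0.01061901,  0.03954838]), 'gripper_force': 0.0, 'finger_gap': 0.08809989994304651}invalid input: not JSON, or not a number
```

View pics/scene0.png

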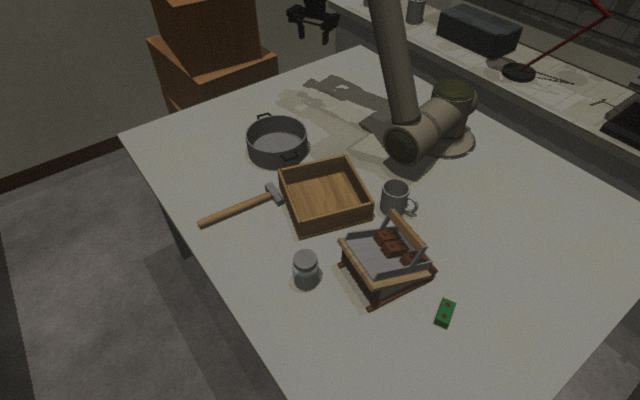

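View pics/top0.png

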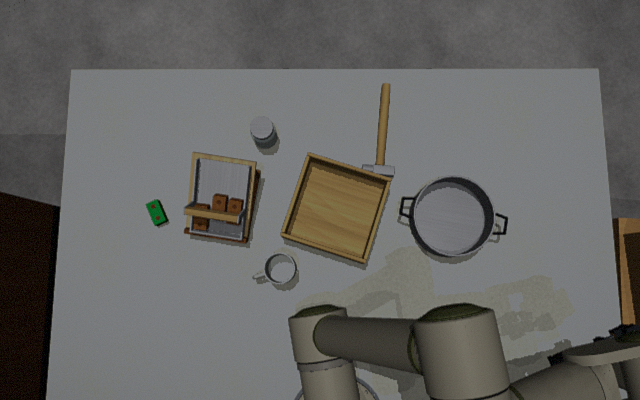

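Scene view: rack with tray and three brown blanks around (388,250), crate at (325,195), pan (277,140), hammer (240,205), jar (306,268), mug (396,197). In the top view the candidates are three brown blanks on the tray near (200,218), (220,202), (235,205) and a green block at (156,212). The green one is the look-alike to leave alone. One enlarged crop to confirm and measure.

```bash
python3 - <<'E'
from h import *
f=cv2.imread("pics/top0.png")
a=cv2.resize(f[140:250,140:270],None,fx=4.4,fy=4.4,interpolation=cv2.INTER_CUBIC)
cv2.imwrite("pics/crop1.png",cv2.convertScaleAbs(a,alpha=1.6))
c=manip.camera("top")
for n,z,ps in(("crate rim",.08,[(309,154),(393,178),(365,265),(281,238)]),("mug",.09,[(281,268)]),("jar",.1,[(262,127)]),("pan",.08,[(452,216)])):
    P=np.array([onz(c,*p,z) for p in ps]);print(n,P.round(3).tolist(),P.mean(0).round(3))
E
```

```text
crate rim [[0.681, 0.071, 0.08], [0.617, -0.146, 0.08], [0.394, -0.071, 0.08], [0.463, 0.141, 0.08]] [ 0.539 -0.001  0.08 ]
mug [[0.387, 0.14, 0.09]] [0.387 0.14  0.09 ]
jar [[0.748, 0.192, 0.1]] [0.748 0.192 0.1  ]
pan [[0.518, -0.295, 0.08]] [ 0.518 -0.295  0.08 ]
```

View pics/crop1.png

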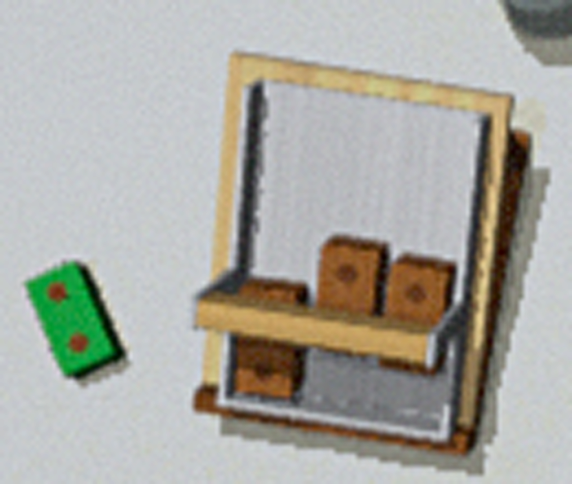

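Crop shows three brown blanks on the tray (crop (265,340), (352,275), (415,310)) under/behind the handle bar, which spans (195,312)–(440,345). The green block is outside the rack.

```bash
python3 - <<'E'
from h import *
c=manip.camera("top"); s=4.4
def cp(u,v,z): return onz(c,140+u/s,140+v/s,z)
a=np.radians(23);S,C=np.sin(a),np.cos(a)
ul=cp(232,52,.075+.1*S);ur=cp(512,95,.075+.1*S)
print("upper",ul,ur,np.linalg.norm(ul-ur))
e=ul-ur;yaw=np.degrees(np.arctan2(-e[0],e[1]));print("yaw",yaw)
y=np.radians(yaw);fx=np.array([np.cos(y),np.sin(y),0])
print("origin from upper",(ul+ur)/2-fx*.1*C)
ll=cp(197,388,.075-.1*S+.013);lr=cp(470,432,.075-.1*S+.013);print("low",ll,lr,(ll+lr)/2+fx*(.1*C+.005))
e=ll-lr;print(np.degrees(np.arctan2(-e[0],e[1])))
# handle: center (x-20,z85) ; top z 97, use top-face lower/upper edges mid
hz=.075-.020*S+.097*C
h1=cp(195,298,hz);h2=cp(440,333,hz);print("handle top",h1,h2,(h1+h2)/2,hz,np.linalg.norm(h1-h2));e=h1-h2;print(np.degrees(np.arctan2(-e[0],e[1])))
print("bar centre z",.075-.02*S+.085*C)
E
```

```text
upper [0.67899585 0.36432031 0.11407311] [0.65334064 0.20270504 0.11407311] 0.16363888183279232
yaw -9.020012970739838
origin from upper [0.57525609 0.2979443  0.11407311]
low [0.49089407 0.39474612 0.04892689] [0.4645033  0.23260156 0.04892689] [0.57354901 0.29845832 0.04892689]
-9.244439455403317
handle top [0.53093449 0.36856656 0.15647435] [0.51138539 0.23417832 0.15647435] [0.52115994 0.30137244 0.15647435] 0.15647434821510126 0.1358026792625305
-8.276609909059994
bar centre z 0.14542828997367196
```

Plan: the tool only yaws, so the tray has to rotate about its bar between the pads, first when it leaves the rack and again for tipping, with the lip braced in the crate. Now moving to above the handle at about (0.523, 0.306).

```bash
python3 -m handwheel '{"offset":[[13,34,1],[13,34,1],[13,34,1],[13,34,1],[13,34,1],[13,34,1],[13,34,1],[13,34,1],[13,34,1],[13,34,1],[13,34,1],[13,34,1]],"turn":[2.44,2.44,2.44,2.44,2.44,2.44,2.44,2.44,2.44,2.44,2.44,2.44]}' 1 15
python3 -m handwheel '{"offset":[[13,34,0],[13,34,0],[13,34,0],[13,34,0],[13,34,0],[13,34,0],[13,34,0],[13,34,0],[13,34,0],[13,34,0],[13,34,0],[14,32,0]],"turn":[2.44,2.44,2.44,2.44,2.44,2.44,2.44,2.44,2.44,2.44,2.44,2.44]}'
python3 - <<'E'
from h import *
c=manip.camera("wrist"); f=c["frame"];cv2.imwrite("pics/w1.png",f)
s=manip.read_state();print(s["ee_pos"],s["tool_rot"].round(3).tolist(),s["qpos"].round(1))
E
```

```text
t: 1.4
ee_pos: [0.3657, -0.0991, 0.2155]
tool_rot: [[0.619, 0.785, 0.0], [0.785, -0.619, -0.0], [0.0, 0.0, -1.0]]
contact_force: [0.3, -1.0, -0.0]
finger_gap: 0.0882
gripper_force: 0.0
t: 2.6
ee_pos: [0.5226, 0.3071, 0.2151]
tool_rot: [[0.155, 0.988, -0.0], [0.988, -0.155, -0.0], [-0.0, -0.0, -1.0]]
contact_force: [1.4, -0.3, 0.3]
finger_gap: 0.088
gripper_force: 0.0
[0.52368045 0.31063199 0.21430243] [[0.151, 0.989, -0.0], [0.989, -0.151, 0.001], [0.001, -0.001, -1.0]] [19.5 27.5 63.2  0.1 89.4 28.2]
```

View pics/w1.png

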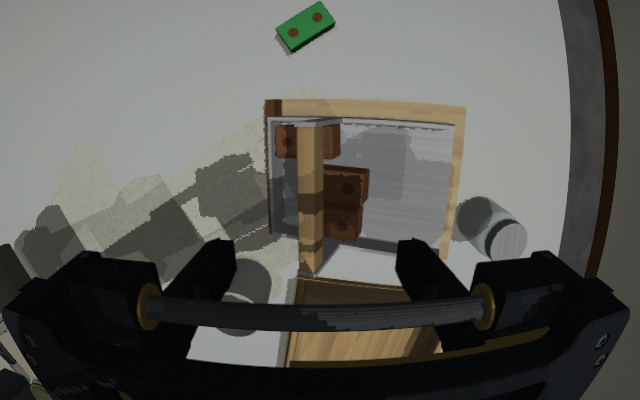

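Wrist view: bar runs along column ~312 from (312,124) to (312,272), fingertips at (228,245) and (410,245), and all three blanks are on the tray. I'll cast the bar ends with the fisheye model.

```bash
cat >> h.py <<'E'
def fonz(c,u,v,z):
    K=np.array(c["K"]);T=np.array(c["camera_from_world"]);R=T[:3,:3]
    x,y=(u-K[0,2])/K[0,0],(v-K[1,2])/K[1,1];r=np.hypot(x,y);k=np.sin(r)/r
    d=R.T@np.array([x*k,-y*k,-np.cos(r)]);o=-R.T@T[:3,3];return o+d*(z-o[2])/d[2]
E
python3 - <<'E'
from h import *
c=manip.camera("wrist")
a,b=fonz(c,311,123,.157),fonz(c,312,272,.157);print(a,b,(a+b)/2,np.linalg.norm(a-b))
e=a-b;print(np.degrees(np.arctan2(-e[0],e[1])),manip.read_state()["ee_pos"])
E
```

```text
[0.52994368 0.37406523 0.157     ] [0.51062889 0.24550413 0.157     ] [0.52028628 0.30978468 0.157     ] 0.13000391127788502
-8.544113920766382 [0.52295131 0.30839554 0.2141235 ]
```

```bash
python3 -m handwheel '{"offset":[[0,0,-20],[0,0,-20],[0,0,-20],[0,0,-15],[0,0,-12],[0,0,0]],"turn":[0,0,0,0,0,0]}' 1
python3 -m handwheel '{"offset":[[0,0,0],[0,0,0],[0,0,0],[0,0,0],[0,0,0],[0,0,0],[0,0,0],[0,0,0]],"turn":[0,0,0,0,0,0,0,0]}' 0 12
```

```text
t: 3.3
ee_pos: [0.5218, 0.3048, 0.1269]
tool_rot: [[0.158, 0.987, -0.003], [0.987, -0.158, -0.001], [-0.001, -0.003, -1.0]]
contact_force: [-0.4, -0.1, 0.3]
finger_gap: 0.0882
gripper_force: 0.0
t: 4.1
ee_pos: [0.5225, 0.3055, 0.1283]
tool_rot: [[0.157, 0.988, -0.0], [0.988, -0.157, -0.0], [-0.0, -0.0, -1.0]]
contact_force: [0.2, 0.3, 0.2]
finger_gap: 0.0266
gripper_force: 0.0
```

```bash
python3 -m handwheel '{"offset":[[0,0,0],[0,0,0],[0,0,0],[0,0,0]],"turn":[0,0,0,0]}' 0 12
python3 -m handwheel '{"offset":[[0,0,5],[0,0,5],[0,0,5],[0,0,5],[0,0,0],[0,0,0]],"turn":[0,0,0,0,0,0]}' 0 12; python3 - <<'E'
from h import *
c=manip.camera("scene"); f=c["frame"][170:330,280:480];cv2.imwrite("pics/s2.png",cv2.convertScaleAbs(cv2.resize(f,None,fx=3.5,fy=3.5,interpolation=cv2.INTER_CUBIC),alpha=1.5))
E
```

```text
t: 4.5
ee_pos: [0.5225, 0.3055, 0.1283]
tool_rot: [[0.157, 0.988, -0.0], [0.988, -0.157, -0.0], [-0.0, -0.0, -1.0]]
contact_force: [1.0, 0.1, -0.0]
finger_gap: 0.0006
gripper_force: 0.0
t: 5.1
ee_pos: [0.5225, 0.3055, 0.1484]
tool_rot: [[0.157, 0.988, 0.0], [0.988, -0.157, 0.0], [0.0, 0.0, -1.0]]
contact_force: [0.5, -0.0, 0.1]
finger_gap: 0.0005
gripper_force: 0.0
```

View pics/s2.png

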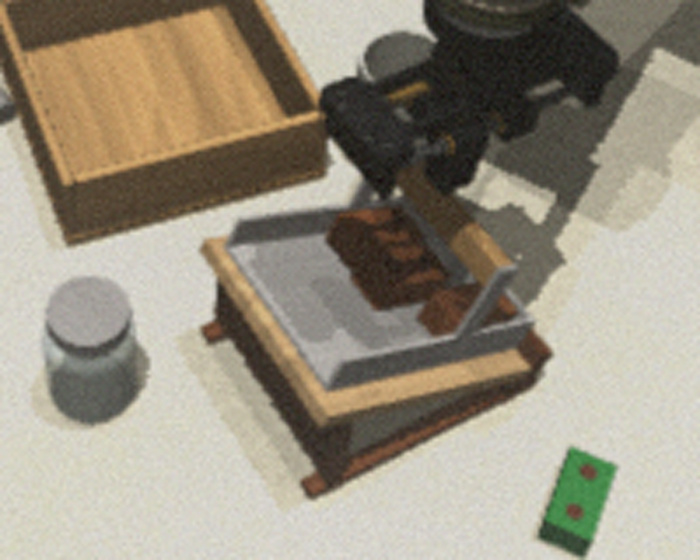

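The fingers shut on nothing. I'll check the bar position across two views and compare it with the TCP.

```bash
python3 - <<'E'
from h import *
ct=manip.camera("top");cs=manip.camera("scene");cw=manip.camera("wrist")
s=manip.read_state();p=s["ee_pos"]
for n,c in(("scene",cs),("top",ct)):
    print(n,"tcp px",np.round(proj(c,p),1),"in crop",(np.array(proj(c,p))-[280,170])*3.5)
# bar left (+y) end top: top crop (195,298) ; scene crop (512,262)
print(cross(ct,(140+195/4.4,140+300/4.4),cs,(280+512/3.5,170+262/3.5)))
C=np.array(cw["camera_from_world"]);print("wrist cam",-C[:3,:3].T@C[:3,3],cw["K"][0][0])
f=np.hstack([ct["frame"][140:260,140:300],cw["frame"][100:340:2,150:470:2]]);cv2.imwrite("pics/w2.png",cv2.resize(f,None,fx=2.5,fy=2.5,interpolation=cv2.INTER_CUBIC))
E
```

```text
scene tcp px [405.1 230.5] in crop [437.78657554 211.65909981]
top tcp px [211.2 211.6] in crop [-240.78527441  145.58077448]
(array([0.52652917, 0.37010189, 0.16268856]), np.float64(0.008192409481750935))
wrist cam [0.53516802 0.38506774 0.32942905] 309.70691628693146
```

View pics/w2.png

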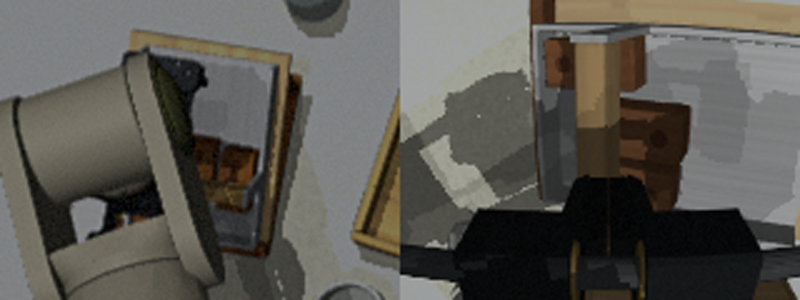

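```bash
python3 - <<'E'
from h import *
c=manip.camera("wrist");s=manip.read_state();T=np.array(c["camera_from_world"]);K=np.array(c["K"])
def fp(p):
    q=T[:3,:3]@p+T[:3,3];r=np.hypot(q[0],q[1]);th=np.arctan2(r,-q[2]);return K[0,2]+K[0,0]*th*q[0]/r,K[1,2]-K[1,1]*th*q[1]/r
R=s["tool_rot"];print(s["ee_pos"],K.tolist(),"cam in tool",R.T@(-T[:3,:3].T@T[:3,3]-s["ee_pos"]),"look",R.T@-T[2,:3])
for d in(0,.02,.04,.06,.08,.1):print(d,np.round(fp(s["ee_pos"]-R[:,2]*d),0), np.round(fp(s["ee_pos"]-R[:,2]*d+R[:,0]*.009),0))
print(fonz(c,314,244,.1484))
cv2.imwrite("pics/w3.png",cv2.convertScaleAbs(cv2.resize(c["frame"][180:340,220:420],None,fx=3.5,fy=3.5,interpolation=cv2.INTER_CUBIC),alpha=2.2))
E
```

```text
[0.52243475 0.30543809 0.14811894] [[309.70691628693146, 0.0, 315.5082201568435], [0.0, 309.70691628693146, 197.86999923749585], [0.0, 0.0, 1.0]] cam in tool [ 8.06118412e-02 -1.36364904e-05 -1.81336233e-01] look [-3.07956566e-01  3.01074272e-04  9.51400369e-01]
0 [315. 230.] [315. 217.]
0.02 [315. 244.] [315. 230.]
0.04 [315. 261.] [315. 246.]
0.06 [315. 283.] [315. 266.]
0.08 [315. 309.] [315. 291.]
0.1 [315. 343.] [315. 324.]
[0.52000844 0.29616178 0.1484    ]
```

View pics/w3.png

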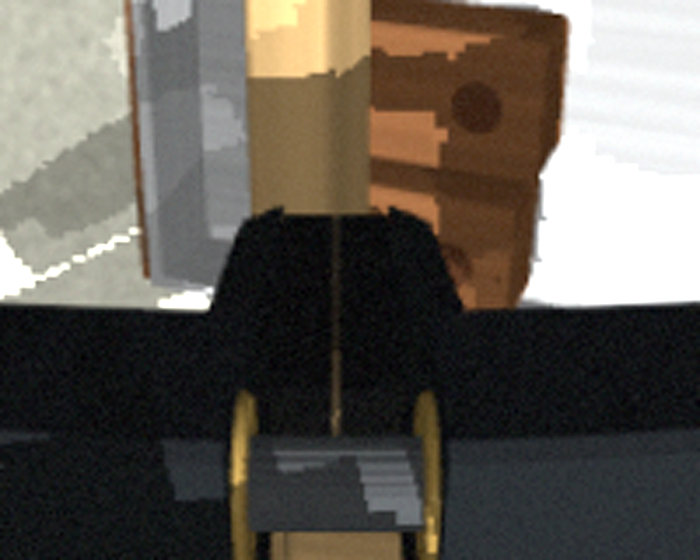

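The wrist crop shows the shut fingertips at row ~240, where the model puts the TCP's near edge at 217. The bar is right below them, centred sideways, so the tips sit ~30 mm higher than the reported TCP suggests and closed above the bar. I'll reopen partly and regrasp lower, closing lightly first.

```bash
python3 -m handwheel '{"offset":[[0,0,15],[0,0,0],[0,0,0],[0,0,0],[0,0,0],[0,0,0]],"turn":[0,0,0,0,0,0]}' 0.55 6
python3 -m handwheel '{"offset":[[0,0,-15],[0,0,-15],[0,0,-10],[0,0,-7],[0,0,-4],[0,0,0]],"turn":[0,0,0,0,0,0]}'
python3 -m handwheel '{"offset":[[0,0,0],[0,0,0],[0,0,0],[0,0,0],[0,0,0],[0,0,0],[0,0,0],[0,0,0]],"turn":[0,0,0,0,0,0,0,0]}' 0 6
```

```text
t: 5.95
ee_pos: [0.5224, 0.3054, 0.163]
tool_rot: [[0.157, 0.988, -0.001], [0.988, -0.157, -0.0], [-0.0, -0.001, -1.0]]
contact_force: [-0.9, -0.6, -0.0]
finger_gap: 0.0463
gripper_force: 0.0
t: 6.55
ee_pos: [0.5225, 0.3055, 0.1121]
tool_rot: [[0.157, 0.988, -0.0], [0.988, -0.157, -0.0], [-0.0, -0.0, -1.0]]
contact_force: [-0.3, 0.2, -0.3]
finger_gap: 0.0485
gripper_force: 0.0
t: 7.35
ee_pos: [0.5197, 0.306, 0.1126]
tool_rot: [[0.156, 0.988, -0.005], [0.988, -0.156, 0.0], [-0.001, -0.005, -1.0]]
contact_force: [-11.3, 1.1, 6.7]
finger_gap: 0.027
gripper_force: 6.0
```

Bar is caught now (gap 27 mm), but the bar lies a few mm toward -x and the grip is shallow. I'll reopen, shift and go a bit deeper.

```bash
python3 -m handwheel '{"offset":[[0,0,0],[0,0,0],[0,0,0],[-4,1,-6],[-1,0,-6],[0,0,0]],"turn":[0,0,0,0,0,0]}' 0.55 6
python3 -m handwheel '{"offset":[[0,0,0],[0,0,0],[0,0,0],[0,0,0],[0,0,0],[0,0,0],[0,0,0]],"turn":[0,0,0,0,0,0,0]}' 0 6
```

```text
t: 7.95
ee_pos: [0.5168, 0.3063, 0.0992]
tool_rot: [[0.157, 0.988, -0.002], [0.988, -0.157, -0.001], [-0.001, -0.002, -1.0]]
contact_force: [0.3, -0.0, -0.3]
finger_gap: 0.049
gripper_force: 0.0
t: 8.65
ee_pos: [0.5176, 0.3065, 0.1004]
tool_rot: [[0.157, 0.988, 0.0], [0.988, -0.157, 0.0], [0.0, 0.0, -1.0]]
contact_force: [-0.1, 0.3, -0.1]
finger_gap: 0.0234
gripper_force: 5.8
```

```bash
python3 -m handwheel '{"offset":[[0,0,0],[0,0,0],[0,0,4],[0,0,6],[0,0,8],[0,0,8],[0,0,8],[0,0,8],[0,0,8],[0,0,0],[0,0,0]],"turn":[0,0,0,0,0,0,0,0,0,0,0]}' 0 18
python3 - <<'E'
from h import *
c=manip.camera("scene"); f=c["frame"][130:330,280:480]
w=manip.camera("wrist")["frame"][80:280,200:480]
cv2.imwrite("pics/s4.png",cv2.convertScaleAbs(cv2.resize(np.hstack([f,w]),None,fx=1.66,fy=1.66,interpolation=cv2.INTER_CUBIC),alpha=1.7))
E
```

```text
t: 9.75
ee_pos: [0.5174, 0.3065, 0.1502]
tool_rot: [[0.157, 0.988, -0.0], [0.988, -0.157, -0.0], [-0.0, -0.0, -1.0]]
contact_force: [-0.0, 0.2, -3.9]
finger_gap: 0.0158
gripper_force: 18.0
```

View pics/s4.png

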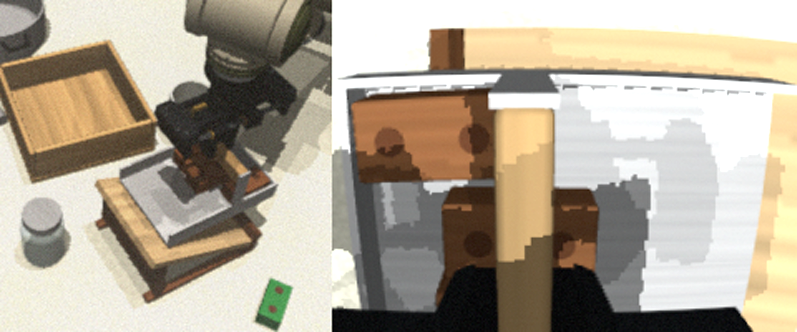

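Gap 15.8 mm and -3.9 N: the tray is held level with all three blanks on it. I'll carry it over the crate.

```bash
python3 -m handwheel '{"offset":[[-1,-6,10],[-1,-14,10],[-1,-24,10],[-1,-32,10],[-1,-36,0],[-1,-38,0],[-1,-38,0],[-1,-36,0],[-1,-32,0],[-1,-24,0],[-1,-12,0],[-1,-5,0]],"turn":[-0.7,-0.7,-0.7,-0.7,-0.7,-0.7,-0.7,-0.7,-0.7,-0.7,-0.7,-0.7]}' - 18
python3 -m handwheel '{"offset":[[0,0,-10],[0,0,-15],[0,0,-15],[0,0,-10],[0,0,0],[0,0,0]],"turn":[0,0,0,0,0,0]}' - 18
python3 - <<'E'
from h import *
c=manip.camera("scene"); f=c["frame"][90:290,230:430]
w=manip.camera("wrist")["frame"][40:340,100:540]
cv2.imwrite("pics/s5.png",cv2.convertScaleAbs(np.hstack([cv2.resize(f,(350,350)),cv2.resize(w,(440,350))]),alpha=1.7))
E
```

```text
t: 11.05
ee_pos: [0.5053, 0.0083, 0.1909]
tool_rot: [[0.303, 0.953, 0.001], [0.953, -0.303, -0.0], [0.0, 0.001, -1.0]]
contact_force: [-0.4, 0.2, -3.4]
finger_gap: 0.0161
gripper_force: 18.0
t: 11.65
ee_pos: [0.5057, 0.0099, 0.1405]
tool_rot: [[0.299, 0.954, 0.0], [0.954, -0.299, 0.0], [0.0, 0.0, -1.0]]
contact_force: [1.1, 0.4, -4.4]
finger_gap: 0.0156
gripper_force: 18.0
```

View pics/s5.png

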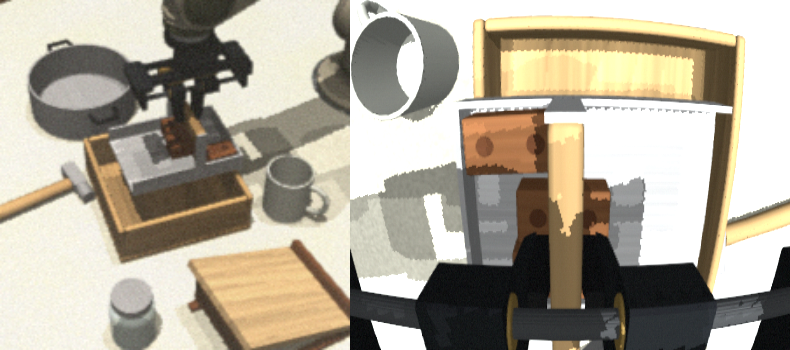

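Tray is aligned over the crate with its closed end above the near rim and all three blanks on it. I'll lower the closed end onto the rim to begin tipping.

```bash
python3 -m handwheel '{"offset":[[0,0,-5],[0,0,-5],[0,0,-5],[0,0,-5],[0,0,-5],[0,0,-5],[0,0,0]],"turn":[0,0,0,0,0,0,0]}' - 12
python3 -m handwheel '{"offset":[[4,-1,-5],[4,-1,-5],[4,-1,-5],[4,-1,-5],[0,0,0]],"turn":[0,0,0,0,0]}' - 12
```

```text
t: 12.45
ee_pos: [0.5125, 0.0074, 0.1141]
tool_rot: [[0.301, 0.954, 0.018], [0.954, -0.301, -0.004], [0.001, 0.019, -1.0]]
contact_force: [15.0, -4.7, 14.3]
finger_gap: 0.0177
gripper_force: 11.3
t: 12.95
ee_pos: [0.5277, 0.0027, 0.093]
tool_rot: [[0.301, 0.954, 0.015], [0.954, -0.301, -0.005], [-0.0, 0.016, -1.0]]
contact_force: [13.2, -9.1, 9.4]
finger_gap: 0.0217
gripper_force: 11.2
```

```bash
python3 -m handwheel '{"offset":[[6,-2,0],[6,-2,1],[6,-2,1],[6,-2,2],[6,-2,2],[0,0,0]],"turn":[0,0,0,0,0,0]}' - 12
python3 -m handwheel '{"offset":[[5,-2,3],[5,-2,3],[5,-2,3],[5,-1,3],[0,0,0]],"turn":[0,0,0,0,0]}' - 12
python3 - <<'E'
from h import *
c=manip.camera("scene"); f=c["frame"][90:290,230:430]
w=manip.camera("wrist")["frame"][40:340,100:540]
cv2.imwrite("pics/s6.png",cv2.convertScaleAbs(np.hstack([cv2.resize(f,(350,350)),cv2.resize(w,(440,350))]),alpha=1.7))
E
```

```text
t: 13.55
ee_pos: [0.5463, -0.0035, 0.0954]
tool_rot: [[0.299, 0.954, -0.014], [0.954, -0.299, 0.002], [-0.002, -0.014, -1.0]]
contact_force: [-24.7, 2.4, 8.3]
finger_gap: 0.0259
gripper_force: 12.0
t: 14.05
ee_pos: [0.5712, -0.0113, 0.1087]
tool_rot: [[0.3, 0.954, -0.001], [0.954, -0.3, 0.0], [-0.0, -0.001, -1.0]]
contact_force: [0.3, 0.3, 0.6]
finger_gap: 0.0401
gripper_force: 0.0
```

View pics/s6.png

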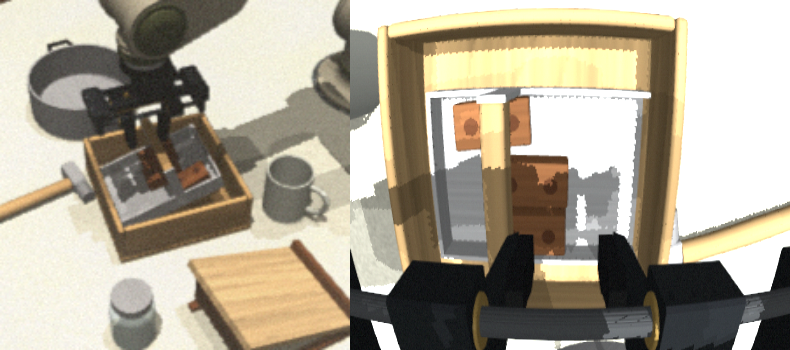

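The grip slipped: fingers are empty at gap 40 mm, and the tray with its three blanks is now lying inside the crate (bar at panel col ~495, blanks at (490,122), (538,185), (538,230)). I'll open, back up and measure where the bar is.

```bash
python3 -m handwheel '{"offset":[[0,0,0],[0,0,10],[0,0,20],[0,0,25],[0,0,15],[0,0,0]],"turn":[0,0,0,0,0,0]}' 1 15
python3 - <<'E'
from h import *
c=manip.camera("wrist"); cv2.imwrite("pics/w7.png",cv2.convertScaleAbs(c["frame"],alpha=1.5))
s=manip.camera("scene"); cv2.imwrite("pics/s7.png",s["frame"])
top=manip.camera("top")
f=s["frame"][90:290,230:430];w=c["frame"][20:340,100:560]
cv2.imwrite("pics/v7.png",cv2.convertScaleAbs(np.hstack([cv2.resize(f,(320,320)),w]),alpha=1.7))
print(manip.read_state()["ee_pos"])
E
```

```text
t: 14.75
ee_pos: [0.5726, -0.0117, 0.181]
tool_rot: [[0.3, 0.954, 0.005], [0.954, -0.3, -0.001], [0.0, 0.005, -1.0]]
contact_force: [0.2, 0.2, -0.7]
finger_gap: 0.0749
gripper_force: 0.0
[ 0.57116676 -0.01145466  0.17763066]
```

View pics/v7.png

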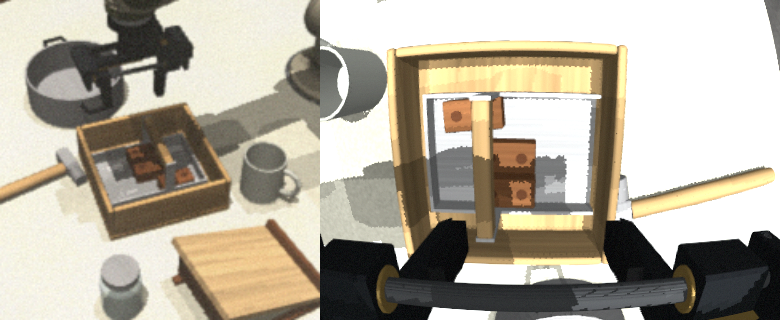

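That was my eleventh view, one over the limit of 10, so I'll view no more pictures and work from numbers. The tray lies flat in the crate with all three blanks on it. The bar runs from panel (483,98) to (484,240).

```bash
python3 - <<'E'
from h import *
c=manip.camera("wrist");q=lambda u,v,z:fonz(c,u-220,v+20,z)
a,b=q(483,97,.107),q(484,241,.107);print("bar",a,b,(a+b)/2,np.linalg.norm(a-b));e=a-b;print(np.degrees(np.arctan2(-e[0],e[1])))
u=np.array([np.cos(np.radians(-17.5)),np.sin(np.radians(-17.5)),0])
P=q(600,155,.014);Q=q(429,155,.03)
print("lip,closed",P,Q,np.linalg.norm((P-Q)[:2]))
W=[q(605,230,.08)-0,q(395,120,.08),q(620,120,.08)]
print("crate far in? , near outer, far outer",W)
cc=np.array([.539,-.001,0])
for n,p in(("bar",(a+b)/2),("lip",P),("closed",Q),("nearout",W[1]),("farout",W[2])):print(n,"s",((p-cc)@u).round(4))
print(manip.read_state()["ee_pos"])
E
```

```text
bar [0.55081091 0.06637835 0.107     ] [ 0.50597967 -0.05729471  0.107     ] [0.52839529 0.00454182 0.107     ] 0.13154795907341293
-19.925478169632846
lip,closed [ 0.64157382 -0.03684755  0.014     ] [0.45594102 0.02625715 0.03      ] 0.19606565107713045
crate far in? , near outer, far outer [array([ 0.61953084, -0.09595481,  0.08      ]), array([0.45611031, 0.07621321, 0.08      ]), array([0.65957549, 0.00957025, 0.08      ])]
bar s -0.0118
lip s 0.1086
closed s -0.0874
nearout s -0.1023
farout s 0.1118
[ 0.57111821 -0.0114765   0.17741862]
```

```bash
python3 -m handwheel '{"offset":[[-15,5,0],[-15,6,0],[-13,5,-17],[0,0,-25],[0,0,-25],[0,0,-20],[0,0,-20],[0,0,-15],[0,0,-6],[0,0,0]],"turn":[-0.5,-0.5,-0.5,0,0,0,0,0,0,0]}' 0.6 10
python3 -m handwheel '{"offset":[[0,0,0],[0,0,0],[0,0,0],[0,0,0],[0,0,0],[0,0,0],[0,0,0],[0,0,0]],"turn":[0,0,0,0,0,0,0,0]}' 0 10
```

```text
t: 15.95
ee_pos: [0.528, 0.0046, 0.0494]
tool_rot: [[0.325, 0.946, -0.002], [0.946, -0.325, 0.0], [-0.0, -0.002, -1.0]]
contact_force: [-0.0, 0.3, 0.7]
finger_gap: 0.053
gripper_force: 0.0
t: 16.75
ee_pos: [0.5286, 0.0045, 0.0506]
tool_rot: [[0.325, 0.946, 0.0], [0.946, -0.325, -0.0], [0.0, 0.0, -1.0]]
contact_force: [-0.8, 0.4, 3.7]
finger_gap: 0.0161
gripper_force: 10.0
```

```bash
python3 -m handwheel '{"offset":[[0,0,0],[0,0,6],[0,0,6],[0,0,6],[0,0,0]],"turn":[0,0,0,0,0]}' 0 40
python3 -m handwheel '{"offset":[[5,-2,5],[5,-2,6],[5,-2,6],[5,-2,6],[5,-2,5],[0,0,0]],"turn":[0,0,0,0,0,0]}' - 40
```

```text
t: 17.25
ee_pos: [0.5289, 0.0044, 0.0691]
tool_rot: [[0.325, 0.946, 0.001], [0.946, -0.325, -0.0], [0.0, 0.001, -1.0]]
contact_force: [-0.2, 0.7, -5.0]
finger_gap: 0.0159
gripper_force: 40.0
t: 17.85
ee_pos: [0.546, -0.0022, 0.0953]
tool_rot: [[0.324, 0.946, -0.02], [0.946, -0.324, 0.007], [-0.0, -0.021, -1.0]]
contact_force: [-27.8, 12.6, 7.7]
finger_gap: 0.0175
gripper_force: 44.1
```

```bash
python3 -m handwheel '{"offset":[[0,0,4],[0,0,4],[4,-1,7],[5,-2,7],[0,0,0]],"turn":[0,0,0,0,0]}' - 28
```

```text
t: 18.35
ee_pos: [0.561, -0.0079, 0.1181]
tool_rot: [[0.325, 0.946, -0.005], [0.946, -0.325, 0.002], [0.0, -0.006, -1.0]]
contact_force: [-7.9, 2.6, -3.9]
finger_gap: 0.0204
gripper_force: 29.0
```

```bash
python3 -m handwheel '{"offset":[[6,-2,5],[6,-2,5],[7,-2,4],[0,0,0]],"turn":[0,0,0,0]}' - 28
```

```text
t: 18.75
ee_pos: [0.58, -0.0138, 0.1325]
tool_rot: [[0.325, 0.946, -0.005], [0.946, -0.325, 0.002], [0.0, -0.006, -1.0]]
contact_force: [-8.2, 4.3, -1.6]
finger_gap: 0.0223
gripper_force: 30.0
```

```bash
python3 -m handwheel '{"offset":[[6,-2,4],[6,-2,4],[6,-2,3],[0,0,0]],"turn":[0,0,0,0]}' - 28
```

```text
t: 19.15
ee_pos: [0.5986, -0.02, 0.1436]
tool_rot: [[0.325, 0.946, -0.004], [0.946, -0.325, 0.002], [0.0, -0.004, -1.0]]
contact_force: [-6.8, 2.1, 0.3]
finger_gap: 0.0234
gripper_force: 29.8
```

```bash
cat >> h.py <<'E'
def fp(c,p):
    T=np.array(c["camera_from_world"]);K=np.array(c["K"]);q=T[:3,:3]@np.array(p)+T[:3,3];r=np.hypot(q[0],q[1]);th=np.arctan2(r,-q[2]);return np.round([K[0,2]+K[0,0]*th*q[0]/r,K[1,2]-K[1,1]*th*q[1]/r]).astype(int)
def tray(bar,head,th,pt): # tray-frame pt (mm) -> world, th deg open-end down
    h=np.radians(head);t=np.radians(th);d=np.array(pt)/1e3-[-.02,0,.085]
    x=d[0]*np.cos(t)+d[2]*np.sin(t);z=-d[0]*np.sin(t)+d[2]*np.cos(t)
    u=np.array([np.cos(h),np.sin(h),0]);v=np.array([-np.sin(h),np.cos(h),0]);return bar+u*x+v*d[1]+np.array([0,0,z])
E
python3 - <<'E'
from h import *
c=manip.camera("wrist");s=manip.read_state();bar=s["ee_pos"]+[0,0,.045]
for th in(10,20,30,40,50):print(th,"closedtop",fp(c,tray(bar,-19,th,(-95,66,30))),"closedbot",fp(c,tray(bar,-19,th,(-95,68,0))),"lipside",fp(c,tray(bar,-19,th,(95,66,30))),"lip",fp(c,tray(bar,-19,th,(95,66,2))))
f=cv2.medianBlur(c["frame"],5);h=cv2.cvtColor(f,cv2.COLOR_BGR2HSV)
gray=((h[...,1]<40)&(h[...,2]>40)).astype(np.uint8)
for v in range(80,240,12):
    print(v,"".join("#" if gray[v,u] else ("b" if h[v,u,0]<14 and h[v,u,1]>110 else ("w" if h[v,u,1]>60 else ".")) for u in range(120,520,5)))
E
```

```text
10 closedtop [179 131] closedbot [189 124] lipside [458 128] lip [439 124]
20 closedtop [159 134] closedbot [165 127] lipside [432 125] lip [411 121]
30 closedtop [141 139] closedbot [142 131] lipside [406 122] lip [383 119]
40 closedtop [124 143] closedbot [119 136] lipside [380 120] lip [355 118]
50 closedtop [108 149] closedbot [ 97 141] lipside [354 119] lip [327 117]
80 wwwwwwwwwwwwwwwwwwwwwwwwwwwwwwwwwwwwwwwwwwwwwwwwwwwwww##########################
92 #wwwwwwwwwwwwwwwwwwwwwwwwwwwwwwwwwwwwwwwwwwwwwwwwwwwww##########################
104 #wwwwwwwwwwwwwwwwwwwwwwwwwwwwwwwwwwwwwwwwwwwwwwwwwwwww##########################
116 #wwwwwwwwwwwwwwwwwwwwwwwwwwwwwwwwwwwwwwwwwwwwwwwwwwwww##########################
128 #wwwwwwwwwwwwwww.#..#####################.####wwwwwwww##########################
140 #######################bbbbbbbbbbwwww###.www##wwwwwww###########################
152 #######################bbbbbbbbbbwwwwwwwwwww##wwwwwww###########################
164 ########################bbbbbbbbbbwwwwwwwwww##wwwwwww###########################
176 ########################bbbbbbbbbwwwwwwwwwww##wwwwwww###########################
188 ###########################ww.###wwwwwwwwwwwbbbbwwwww###########################
200 ################################bbwwwwwwwwwwbbbbwwwww##########################w
212 ################################bbwwwwwwwwwwbwbwwwwww#################wwwwwwwwww
224 ################################bbwwwwwwwwwwwbwwwwwww#########wwwwwwwwwwwwwwww##
236 ##################################wwwwwwwwwwbbbwwwww.###.wwwwwwwwwwww###########
```

Tilt is about 45° from the lip column (~347). Two blanks have slid to the lip, and the third is still behind the bar. Tipping further.

```bash
python3 -m handwheel '{"offset":[[6,-2,2],[6,-2,1],[6,-2,1],[6,-2,1],[0,0,0]],"turn":[0,0,0,0,0]}' - 28
cat > look.py <<'E'
from h import *
import sys
c=manip.camera("wrist");s=manip.read_state();bar=s["ee_pos"]+[0,0,.045]
for th in map(int,sys.argv[1:]):print(th,"closedtop",fp(c,tray(bar,-19,th,(-95,66,30))),"lipside",fp(c,tray(bar,-19,th,(95,66,30))),"lip",fp(c,tray(bar,-19,th,(95,66,2))),"blank top x-60,0,60",[fp(c,tray(bar,-19,th,(x,45,32))).tolist() for x in(-60,0,60)])
f=cv2.medianBlur(c["frame"],5);h=cv2.cvtColor(f,cv2.COLOR_BGR2HSV)
gray=((h[...,1]<40)&(h[...,2]>40)).astype(np.uint8)
for v in range(92,248,12):
    print(v,"".join("#" if gray[v,u] else ("b" if h[v,u,0]<14 and h[v,u,1]>110 else ("w" if h[v,u,1]>60 else ".")) for u in range(90,520,5)))
E
python3 look.py 45 55 65
```

```text
t: 19.7
ee_pos: [0.6244, -0.0289, 0.1488]
tool_rot: [[0.325, 0.946, 0.001], [0.946, -0.325, -0.0], [0.0, 0.001, -1.0]]
contact_force: [0.4, 0.5, 0.1]
finger_gap: 0.0125
gripper_force: 0.0
45 closedtop [116 146] lipside [366 119] lip [341 117] blank top x-60,0,60 [[187, 177], [278, 159], [341, 149]]
55 closedtop [102 152] lipside [340 118] lip [313 117] blank top x-60,0,60 [[177, 182], [263, 161], [319, 148]]
65 closedtop [ 91 158] lipside [314 118] lip [285 118] blank top x-60,0,60 [[170, 189], [248, 163], [296, 148]]
92 ###wwwwwwwwwwwwwwwwwwwwwwwwwwwwwwwwwwwwwwwwwwwwwwwwww#################################
104 ###wwwwwwwwwwwwwwwwwwwwwwwwwwwwwwwwwwwwwwwwwwwwwwwwww#################################
116 ###wwwwwwwwwwwwwwwwwwwwwwwwwwwwwwwwwwwwwww#.....wwwww#################################
128 ###wwwwwwwwwwwwwwwwwwwwww.########################www#################################
140 ###wwwwwwww..########################bbbwwwwwwwwwwwww#################################
152 ####www##############################bbbwwwwwwwwwwwww#################################
164 ####www#################################wwwwwwwwwwwww#################################
176 #####www##############################wwwwwwwwwwwwww.#################################
188 #####www#############################wbbwwwwwwwwwwwww#################################
200 ######www#############################bbbwwwwwwwwwww###########################.wwwwww
212 ######www#############################bbbwwwwwwwwwww##################.wwwwwwwwwwwwwww
224 #######www############################bbbwwwwwwwwwww##########wwwwwwwwwwwwwwwww#######
236 #######www############################bbbwwwwwwwwwww#####wwwwwwwwwwww#################
```

The grip slipped off again because the pads were too shallow on the bar. I'll back up and find the tray numerically.

```bash
python3 -m handwheel '{"offset":[[0,0,10],[0,0,20],[-10,3,20],[-10,3,10],[0,0,0]],"turn":[0,0,0,0,0]}' 0.7 15
python3 - <<'E'
from h import *
c=manip.camera("wrist");print(manip.read_state()["ee_pos"])
f=cv2.medianBlur(c["frame"],5);h=cv2.cvtColor(f,cv2.COLOR_BGR2HSV)
np.save("f.npy",f)
H,S,V=[h[...,i].astype(int) for i in range(3)]
br=((H<14)&(S>110)&(V>25)).astype(np.uint8)
n,l,st,ce=cv2.connectedComponentsWithStats(br)
for i in range(1,n):
    if st[i,4]>60:print("brown",st[i].tolist(),ce[i].round())
for v in range(80,270,8):
    print(v,"".join("#" if S[v,u]<40 and V[v,u]>40 else ("b" if br[v,u] else (("W" if V[v,u]>110 else "w") if S[v,u]>60 else ".")) for u in range(100,500,4)))
E
```

```text
t: 20.25
ee_pos: [0.6032, -0.0222, 0.2106]
tool_rot: [[0.324, 0.946, 0.004], [0.946, -0.324, -0.001], [0.0, 0.004, -1.0]]
contact_force: [0.2, -0.4, 0.2]
finger_gap: 0.045
gripper_force: 0.0
[ 0.60328939 -0.02238919  0.20921787]
brown [131, 0, 97, 26, 816] [168.  10.]
brown [589, 33, 13, 14, 74] [596.  39.]
brown [591, 56, 16, 18, 91] [599.  65.]
brown [596, 80, 15, 12, 69] [604.  85.]
brown [288, 118, 59, 101, 4517] [318. 169.]
brown [603, 143, 7, 24, 70] [605. 154.]
80 #############WWWWWWWWWWWWwwwwwwwwwwwwwwwwwwwwwwwwwwwwwwwwwwwwwwwwWW#################################
88 #############WWwwwwwwwwwWwwwwwwwwwwwwWWWWWWWWWWWWWWWWWWWWWWWwwwwwWW#################################
96 #############WWwwwwwwWWWWWWWWWWWWWWWWWWWWWWWWWWWWWWWWWWWWWWWwwwwwWW#################################
104 #############WWwwwwwwWWWWWWWWWWWWWWWWWWWWWWWWWWWWWWWWWWWWWWWwwwwwWW#################################
112 #############wWwwwwwwWWWWWWWWWWWWWWWWWWWWWWWWWWWWWWWWWWWWWWWwwwwwWW#################################
120 #############WWwwwwwwWWWW################################wwbbwwwwWW#################################

[... 1189 characters left out ...]
wwwww################wwbbwbbbbbwwwwW#####WWWWWWWWWWWWWW###############
224 #################wwwww########wwwww########################wwwwwWWw####WWWW.########################
232 ##################wwwwwwwWWWWWwwwww##wwwwWwwwwWWWWWWWWWWWWWWwwwwWW.#################################
240 ##################wwwwwwwwwwwwwwwww#www.wwwwwwwwwwwwwwwwwwwwwwwwWW###.##############################
248 ##################wwwwwwwwwwwwwwww.w.....w..wwwwwwwwwwwwwwwwwwwwW........###########################
256 .##################wwwwwwwwwwwwwwww.........wwwwwwwwwwwwwwwwwwwwW..www....##########################
264 .###########.......wwwWWWwwwwwwwww......w...wwwwwWWWWWWWWWWWWWWwW....w...w.################......###
```

Tray is flat in the crate again and all three blanks now lie together against its open end (brown blob cols 288–347). I'll regrasp the bar ~12 mm deeper.

```bash
python3 - <<'E'
from h import *
c=manip.camera("wrist")
P=[fonz(c,u,v,.107) for u,v in((221,124),(227,236))];Q=[fonz(c,220.,150,.107),fonz(c,225,215,.107)]
print(P,Q);e=Q[0]-Q[1];print(np.degrees(np.arctan2(-e[0],e[1])))
print("width",[np.linalg.norm(fonz(c,a,150,.107)-fonz(c,b,150,.107)) for a,b in((211,232),)])
L=fonz(c,328,122,.034);B=fonz(c,347,140,.042);F=fonz(c,352,150,.08);print("lipside",L,"blank end",B,"near in",fonz(c,176,128,.034))
print((np.array(Q)+P).mean(0)/1, np.mean(P,0),np.mean(Q,0),manip.read_state()["ee_pos"],manip.read_state()["finger_gap"])
E
```

```text
[array([0.53972877, 0.06462475, 0.107     ]), array([ 0.49959641, -0.04241202,  0.107     ])] [array([0.52939534, 0.04192858, 0.107     ]), array([ 0.50752475, -0.02043104,  0.107     ])]
-19.32663942070716
width [np.float64(0.021215397139207517)]
lipside [0.63540949 0.02624217 0.034     ] blank end [6.49195213e-01 6.42591288e-04 4.20000000e-02] near in [0.45991585 0.08531587 0.034     ]
[1.03812264 0.02185513 0.214     ] [0.51966259 0.01110636 0.107     ] [0.51846004 0.01074877 0.107     ] [ 0.60328597 -0.02246392  0.20823734] 0.0531565833996098
```

```bash
python3 -m handwheel '{"offset":[[-20,7,0],[-25,8,0],[-25,8,-20],[-15,5,-30],[0,0,-30],[0,0,-30],[0,0,-25],[0,0,-20],[0,0,-12],[0,0,-4],[0,0,0]],"turn":[0,0,0,0,0,0,0,0,0,0,0]}' 0.6 10
python3 -m handwheel '{"offset":[[0,0,0],[0,0,0],[0,0,0],[0,0,0],[0,0,0],[0,0,0],[0,0,0],[0,0,0],[0,0,0]],"turn":[0,0,0,0,0,0,0,0,0]}' 0 12
```

```text
t: 21.45
ee_pos: [0.5182, 0.0055, 0.0366]
tool_rot: [[0.325, 0.946, -0.002], [0.946, -0.325, 0.0], [-0.0, -0.002, -1.0]]
contact_force: [-0.4, -0.8, 0.4]
finger_gap: 0.0532
gripper_force: 0.0
t: 22.35
ee_pos: [0.5176, 0.0058, 0.0375]
tool_rot: [[0.324, 0.946, -0.002], [0.946, -0.324, 0.0], [-0.0, -0.002, -1.0]]
contact_force: [-5.4, 2.3, 4.3]
finger_gap: 0.016
gripper_force: 12.0
```

```bash
python3 -m handwheel '{"offset":[[0,0,7],[0,0,8],[4,-1,4],[4,-1,4],[4,-2,6],[5,-2,7],[5,-2,7],[5,-2,7],[0,0,0]],"turn":[0,0,0,0,0,0,0,0,0]}' 0 32
python3 -m handwheel '{"offset":[[5,-2,6],[6,-2,5],[6,-2,5],[6,-2,4],[6,-2,4],[0,0,0]],"turn":[0,0,0,0,0,0]}' - 32
```

```text
t: 23.25
ee_pos: [0.5426, -0.0033, 0.0876]
tool_rot: [[0.324, 0.946, -0.008], [0.946, -0.324, 0.003], [-0.0, -0.009, -1.0]]
contact_force: [-14.5, 6.7, 0.3]
finger_gap: 0.0165
gripper_force: 32.0
t: 23.85
ee_pos: [0.5723, -0.0133, 0.1118]
tool_rot: [[0.324, 0.946, -0.006], [0.946, -0.324, 0.002], [0.0, -0.007, -1.0]]
contact_force: [-12.9, 6.3, 1.5]
finger_gap: 0.0219
gripper_force: 39.4
```

```bash
python3 -m handwheel '{"offset":[[6,-2,4],[6,-2,4],[6,-2,3],[6,-2,3],[6,-2,3],[0,0,0]],"turn":[0,0,0,0,0,0]}' - 32
python3 look.py 30 45 60 | head -5
```

```text
t: 24.45
ee_pos: [0.6034, -0.0241, 0.1279]
tool_rot: [[0.325, 0.946, -0.005], [0.946, -0.325, 0.002], [-0.0, -0.005, -1.0]]
contact_force: [-8.1, 2.7, -4.3]
finger_gap: 0.0235
gripper_force: 61.8
30 closedtop [141 139] lipside [406 122] lip [383 119] blank top x-60,0,60 [[206, 169], [301, 158], [374, 151]]
45 closedtop [116 146] lipside [367 119] lip [341 117] blank top x-60,0,60 [[187, 176], [278, 159], [341, 149]]
60 closedtop [ 96 155] lipside [327 118] lip [300 117] blank top x-60,0,60 [[173, 185], [255, 162], [308, 148]]
92 ####wwwwwwwwwwwwwwwwwwwwwwwwwwwwwwwwwwwwwwwwwwwwwwwwwwwwwww###########################
104 ####wwwwwwwwwwwwwwwwwwwwwwwwwwwwwwwwwwwwwwwwwwwwwwwwwwwwwww###########################
```

```bash
python3 -m handwheel '{"offset":[[0,0,0],[0,0,0],[0,0,0],[0,0,0]],"turn":[0,0,0,0]}' - 20
python3 look.py
```

```text
t: 24.9
ee_pos: [0.6043, -0.0244, 0.1284]
tool_rot: [[0.325, 0.946, -0.001], [0.946, -0.325, 0.0], [-0.0, -0.001, -1.0]]
contact_force: [-5.4, 1.2, -3.7]
finger_gap: 0.0247
gripper_force: 50.0
92 ####wwwwwwwwwwwwwwwwwwwwwwwwwwwwwwwwwwwwwwwwwwwwwwwwwwwwwww###########################
104 ####wwwwwwwwwwwwwwwwwwwwwwwwwwwwwwwwwwwwwwwwwwwwwwwwwwwwwww###########################
116 ####wwwwwwwwwwwwwwwwwwwwwwwwwwwwwwwwwwwwwwwwwwwwwwwwwwwwwww###########################
128 ####wwwwwwwwwwwwwwwwwwwwwwwww####################wbbbwwwwww###########################
140 ####wwwwwwww########################################bbbwwww###########################
152 #######################################wwww.###wwwwbbbbwwww###########################
164 #######################################wwwwwwwwwwwwbbbbwww############################
176 #######################################wwwwwwwwwwwwwwwwwww############################
188 #######################################wwwwwwwwwwwwwbbbwww############################
200 #######################################wwwwwwwwwwwwbbbbwww############################
212 #######################################wwwwwwwwwwwwwbbbwww####################.wwwwwww
224 #######################################.wwwwwwwwwwwbbwwwww############wwwwwwwwwwwwwww.
236 ########################################wwwwwwwwwwwbwbbwww####wwwwwwwwwwwwwwww########
```

Tilt ~50°, and all three blanks are at the far wall beyond the lip (cols 340–365). I'll hold firmly and draw the tray back slowly so they drop off the lip.

```bash
python3 -m handwheel '{"offset":[[-3,1,0],[-4,1,0],[-6,2,0],[-6,2,0],[-6,2,0],[-6,2,2],[-6,2,3],[0,0,0]],"turn":[0,0,0,0,0,0,0,0]}' - 50
python3 look.py 20 45 60
```

```text
t: 25.75
ee_pos: [0.5673, -0.0123, 0.1343]
tool_rot: [[0.325, 0.946, 0.002], [0.946, -0.325, -0.0], [0.0, 0.002, -1.0]]
contact_force: [0.4, 0.6, -2.9]
finger_gap: 0.0229
gripper_force: 77.1
20 closedtop [160 134] lipside [433 125] lip [411 121] blank top x-60,0,60 [[221, 165], [317, 157], [396, 153]]
45 closedtop [117 146] lipside [367 119] lip [341 118] blank top x-60,0,60 [[188, 176], [279, 159], [341, 149]]
60 closedtop [ 97 155] lipside [328 118] lip [300 117] blank top x-60,0,60 [[174, 186], [256, 162], [308, 148]]
92 ###########wwwwwwwwwwwwwwwwwwwwwwwwwwwwwwwwwwwwwwwwwwwwwwwwwwwwwwwww##################
104 ############wwwwwwwwwwwwwwwwwwwwwwwwwwwwwwwwwwwwwwwwwwwwwwwwwwwwwwww##################
116 ############wwwwwwwwwwwwwwwwwwwwwwwwwwwwwwwwwwwwwwwwwwwwwwwwwwwwwwww##################
128 ############wwwwwwwwwwwwwwwww#######################wwwwwbbbbwwwwwww##################
140 ####################################################wwwwbbbbbbbbbww###################
152 #######################################wwww####.www.wwwwbbbbbbbbbww###################
164 #######################################wwwwwwwwwwwwwwwwwwbbbbbbbbww###################
176 #######################################wwwwwwwwwwwwwwwwwwbbbbbwwwww###################
188 #######################################.wwwwwwwwwww.wwwwbbbbbbbbwww###################
200 ########################################wwwwwwwwwww.wwwwwwbbbbbbwww###################
212 ########################################wwwwwwwwwwwwwwwbbwbbbbbbww###############wwwww
224 ########################################wwwwwwwwwwwwwwwwbbwbbbwwww#######.wwwwwwwwwwww
236 ########################################wwwwwwwwwwwwwwwwbwbbbbbwww##wwwwwwwwwwww######
```

Weight reads ~2.9 N, so the tray is empty, and the blanks lie at the far wall clear of the lip. Raising it and checking.

```bash
python3 -m handwheel '{"offset":[[0,0,10],[0,0,15],[0,0,20],[0,0,20],[0,0,20],[0,0,20],[0,0,20],[0,0,10],[0,0,0]],"turn":[0,0,0,0,0,0,0,0,0]}' - 30
python3 look.py 20 45 60
python3 - <<'E'
from h import *
for n in("scene","top"):
    c=manip.camera(n);f=c["frame"];h=cv2.cvtColor(f,cv2.COLOR_BGR2HSV)
    m=cv2.inRange(h,(4,110,25),(13,255,170));k,l,st,ce=cv2.connectedComponentsWithStats(cv2.morphologyEx(m,cv2.MORPH_OPEN,np.ones((3,3))))
    for i in range(1,k):
        if st[i,4]>25:
            p=onz(c,*ce[i],.025);print(n,st[i].tolist(),p.round(3))
E
```

```text
t: 26.7
ee_pos: [0.568, -0.0127, 0.2698]
tool_rot: [[0.325, 0.946, 0.003], [0.946, -0.325, -0.001], [0.0, 0.003, -1.0]]
contact_force: [0.2, 0.7, -3.0]
finger_gap: 0.0243
gripper_force: 54.8
20 closedtop [160 134] lipside [431 124] lip [409 121] blank top x-60,0,60 [[220, 165], [316, 157], [394, 153]]
45 closedtop [117 146] lipside [366 119] lip [340 117] blank top x-60,0,60 [[188, 176], [277, 159], [340, 148]]
60 closedtop [ 98 155] lipside [326 118] lip [299 117] blank top x-60,0,60 [[174, 185], [255, 161], [307, 148]]
92 ######################wwwwwwwwwwwwwwwwwwwwwwwwwwwwwwwwwwwwww##########################
104 ######################wwwwwwwwwwwwwwwwwwwwwwwwwwwwwwwwwwwwww##########################
116 #######################wwwwwwwwwwwwwwwwwwwwwwwwwwwwwwwwwwwww##########################
128 #######################wwww.w#######################wbbbbbww##########################
140 ####################################################wbbbbbww##########################
152 #######################################wwww####.www.wbbbwwww##########################
164 #######################################wwwwwwwwwwwwwwbbbbbww##########################
176 #######################################wwwwwwwwwwwwwwwbbbbw##################wwwwwwwww
188 ########################################wwwwwwwwwww.wbbbbbw########.wwwwwwwwwwwww#####
200 #######################################.wwwwwwwwwwwwwbbbbww###wwwwwwwww.##############
212 ########################################wwwwwwwwwww.wwwwwww###########################
224 ########################################wwwwwwwwwww#wwwwwww###########################
236 ########################################wwwwwwwwwwwwwwwwwww###########################
scene [286, 178, 13, 19, 138] [ 0.598 -0.094  0.025]
scene [293, 198, 9, 9, 62] [ 0.62  -0.031  0.025]
```

Tray empty, blanks in the crate. Now I'll measure the grasp's sideways offset on the bar for the return, and start towards the rack.

```bash
python3 -m handwheel '{"offset":[[1,10,0],[2,22,0],[2,32,0],[3,36,0],[3,38,0],[3,38,0],[3,36,0],[3,32,0],[2,22,0],[2,12,0],[0,0,0]],"turn":[1,1,1,1,1,1,1,1,1,1,0]}' - 30
python3 - <<'E'
from h import *
c=manip.camera("wrist");s=manip.read_state();f=cv2.medianBlur(c["frame"],3);h=cv2.cvtColor(f,cv2.COLOR_BGR2HSV)
for u in(295,305,315):print(u,[(v,int(h[v,u,1])) for v in range(136,172,3)])
for v in(148,151,154,157,160,163):
    p=fonz(c,305,v,s["ee_pos"][2]+.0575);print(v,((p-s["ee_pos"])@s["tool_rot"][:,0]).round(4))
print(s["ee_pos"],s["finger_gap"])
h=cv2.cvtColor(manip.camera("top")["frame"],cv2.COLOR_BGR2HSV);m=cv2.inRange(h,(4,110,25),(13,255,170))[140:270,270:400]
m=cv2.morphologyEx(m,cv2.MORPH_OPEN,np.ones((3,3)));k,l,st,ce=cv2.connectedComponentsWithStats(m);print([(st[i].tolist()) for i in range(1,k) if st[i,4]>25])
E
```

```text
t: 27.95
ee_pos: [0.5912, 0.2669, 0.2675]
tool_rot: [[0.153, 0.988, -0.001], [0.988, -0.153, -0.0], [-0.0, -0.001, -1.0]]
contact_force: [-0.1, 0.1, -2.0]
finger_gap: 0.0235
gripper_force: 54.8
295 [(136, 0), (139, 0), (142, 2), (145, 2), (148, 2), (151, 92), (154, 110), (157, 109), (160, 110), (163, 109), (166, 111), (169, 112)]
305 [(136, 4), (139, 0), (142, 0), (145, 2), (148, 0), (151, 2), (154, 111), (157, 110), (160, 109), (163, 111), (166, 111), (169, 111)]
315 [(136, 9), (139, 4), (142, 0), (145, 2), (148, 2), (151, 0), (154, 35), (157, 111), (160, 110), (163, 109), (166, 112), (169, 110)]
148 0.0628
151 0.0616
154 0.0604
157 0.0592
160 0.0579
163 0.0567
[0.59137777 0.26564463 0.26773823] 0.02363769941689065
[]
```

```bash
python3 -m handwheel '{"offset":[[12,4,0],[15,5,0],[15,5,-10],[12,4,-15],[7,2,-10],[0,0,-5],[0,0,0]],"turn":[0,0,0,0,0,0,0]}' - 25
python3 -m handwheel '{"offset":[[0,0,-5],[0,0,-5],[-3,0,-5],[-3,0,-5],[-3,0,-5],[0,0,0]],"turn":[0,0,0,0,0,0]}' - 20
```

```text
t: 28.75
ee_pos: [0.6521, 0.2848, 0.2279]
tool_rot: [[0.156, 0.988, -0.001], [0.988, -0.156, -0.0], [-0.001, -0.001, -1.0]]
contact_force: [-0.0, 0.6, -2.7]
finger_gap: 0.0238
gripper_force: 50.1
t: 29.35
ee_pos: [0.6428, 0.2855, 0.2026]
tool_rot: [[0.155, 0.988, -0.001], [0.988, -0.155, -0.0], [-0.001, -0.001, -1.0]]
contact_force: [-0.2, 0.5, -2.7]
finger_gap: 0.0243
gripper_force: 45.4
```

```bash
python3 -m handwheel '{"offset":[[-6,1,-4],[-6,1,-4],[-6,1,-4],[-6,1,-4],[0,0,0]],"turn":[0,0,0,0,0]}' - 20
```

```text
t: 29.85
ee_pos: [0.6184, 0.2898, 0.187]
tool_rot: [[0.155, 0.988, -0.001], [0.988, -0.155, -0.0], [-0.0, -0.001, -1.0]]
contact_force: [0.1, -0.6, -1.1]
finger_gap: 0.0221
gripper_force: 44.9
```

```bash
python3 -m handwheel '{"offset":[[-6,1,-5],[-6,1,-5],[-6,1,-5],[-6,1,-5],[0,0,0]],"turn":[0,0,0,0,0]}' - 20
```

```text
t: 30.35
ee_pos: [0.5944, 0.2936, 0.1665]
tool_rot: [[0.155, 0.988, -0.002], [0.988, -0.155, -0.0], [-0.001, -0.002, -1.0]]
contact_force: [0.8, 0.2, -1.5]
finger_gap: 0.0187
gripper_force: 44.6
```

```bash
python3 -m handwheel '{"offset":[[-6,1,-4],[-6,1,-4],[-6,1,-4],[-6,1,-4],[-6,1,-4],[-6,1,-4],[0,0,0]],"turn":[0,0,0,0,0,0,0]}' - 20
python3 look.py -10 0 10 20
```

```text
t: 31.05
ee_pos: [0.5586, 0.2997, 0.1431]
tool_rot: [[0.155, 0.988, -0.001], [0.988, -0.155, -0.0], [-0.0, -0.001, -1.0]]
contact_force: [-0.8, 1.0, 0.3]
finger_gap: 0.0157
gripper_force: 19.9
-10 closedtop [238 109] lipside [518 172] lip [502 164] blank top x-60,0,60 [[282, 150], [375, 169], [465, 191]]
0 closedtop [217 108] lipside [493 163] lip [475 155] blank top x-60,0,60 [[265, 149], [360, 165], [445, 182]]
10 closedtop [197 107] lipside [469 154] lip [449 147] blank top x-60,0,60 [[249, 149], [345, 162], [425, 175]]
20 closedtop [178 107] lipside [444 146] lip [422 139] blank top x-60,0,60 [[234, 149], [330, 159], [405, 168]]
92 ######################################################################################
104 #########################bbbbwwwwwwwwwwwwwwwwwwwwwwwwwwwwwwwwwwwwwwwwwwwwww###########
116 #########################bbbbwwwwwwwwwwwwwwwwwwwwwwwwwwwwwwwwwwwwwwwwwwwwwww##########
128 #########################.####.##############################.###..##.wwwwww##########
140 ######################################################################################
152 ######################################################################################
164 #########################################wwwwwwwww####################################
176 #######################..################wwwwwwwww####################################
188 #######################..################.wwwwwwww####################################
200 #######################..################.wwwwwwww####################################
212 #######################..################.wwwwwwww####################################
224 ########################..################wwwwwwww####################################
236 ########################..################wwwwwwww####################################
```

Tray is level and re-aligned in the grip. Now I'll press it down to turn flush with the board.

```bash
python3 -m handwheel '{"offset":[[-5,1,-7],[-5,1,-7],[-5,1,-7],[-3,0,-7],[-3,0,-7],[0,0,0],[0,0,0]],"turn":[0,0,0,0,0,0,0]}' - 15
```

```text
t: 31.8
ee_pos: [0.5382, 0.3025, 0.1083]
tool_rot: [[0.155, 0.988, -0.001], [0.988, -0.155, -0.0], [-0.0, -0.001, -1.0]]
contact_force: [-2.4, 0.5, 2.5]
finger_gap: 0.0193
gripper_force: 14.9
```

```bash
python3 -m handwheel '{"offset":[[-3,0,-6],[-3,0,-5],[0,0,0],[0,0,0]],"turn":[0,0,0,0]}' - 15
```

```text
t: 32.2
ee_pos: [0.5322, 0.3024, 0.0972]
tool_rot: [[0.156, 0.988, -0.001], [0.988, -0.156, -0.0], [-0.0, -0.001, -1.0]]
contact_force: [-1.4, 0.4, 1.9]
finger_gap: 0.0208
gripper_force: 19.3
```

```bash
python3 -m handwheel '{"offset":[[-3,1,-3],[-3,1,-2],[-3,1,-2],[0,0,0],[0,0,0]],"turn":[0,0,0,0,0]}' - 12
python3 -m handwheel '{"offset":[[-2,1,-1],[-2,0,-1],[-2,0,-1],[0,0,0]],"turn":[0,0,0,0]}' - 10
```

```text
t: 32.7
ee_pos: [0.5226, 0.3056, 0.0901]
tool_rot: [[0.155, 0.988, -0.002], [0.988, -0.155, -0.0], [-0.0, -0.002, -1.0]]
contact_force: [-4.3, 0.2, 1.2]
finger_gap: 0.0203
gripper_force: 18.5
t: 33.1
ee_pos: [0.5181, 0.3062, 0.0876]
tool_rot: [[0.156, 0.988, 0.002], [0.988, -0.156, -0.0], [0.0, 0.002, -1.0]]
contact_force: [2.4, -1.3, -0.5]
finger_gap: 0.0207
gripper_force: 16.1
```

```bash
python3 -m handwheel '{"offset":[[0,0,0],[0,0,0],[0,0,0],[0,0,0]],"turn":[0,0,0,0]}' 0.32 8
python3 -m handwheel '{"offset":[[-2,0,0],[-2,0,0],[-1,0,0],[0,0,0]],"turn":[0,0,0,0]}' 0.32 8
```

```text
t: 33.5
ee_pos: [0.5173, 0.3066, 0.0873]
tool_rot: [[0.155, 0.988, -0.001], [0.988, -0.155, 0.0], [-0.0, -0.001, -1.0]]
contact_force: [0.1, 1.0, -0.2]
finger_gap: 0.0279
gripper_force: 0.0
t: 33.9
ee_pos: [0.5131, 0.3067, 0.0879]
tool_rot: [[0.156, 0.988, 0.002], [0.988, -0.156, 0.001], [0.001, 0.002, -1.0]]
contact_force: [2.5, 1.1, 2.3]
finger_gap: 0.0282
gripper_force: 1.6
```

```bash
python3 -m handwheel '{"offset":[[-2,0,0],[-1,0,0],[0,0,0]],"turn":[0,0,0]}' 0.32 8
python3 -m handwheel '{"offset":[[2,0,0],[2,0,0],[0,0,0],[0,0,0],[0,0,0],[0,0,0]],"turn":[0,0,0,0,0,0]}' 0.6 8
python3 -m handwheel '{"offset":[[0,0,10],[0,0,20],[0,0,30],[0,0,30],[0,0,30],[0,0,30],[-5,-20,10],[-8,-40,0],[-8,-45,0],[-8,-45,0],[-8,-45,0],[-8,-45,0]],"turn":[0,0,0,0,0,0,0,0,0,0,0,0]}' 0.6
python3 -m handwheel '{"offset":[[-8,-45,0],[-8,-45,0],[-8,-45,0],[-8,-45,0],[-8,-45,0],[-8,-45,0],[-8,-45,0],[-8,-30,0],[0,0,0],[0,0,0]],"turn":[0,0,0,0,0,0,0,0,0,0]}' 0.6
```

```text
t: 34.2
ee_pos: [0.5097, 0.3065, 0.0877]
tool_rot: [[0.156, 0.988, 0.001], [0.988, -0.156, 0.0], [0.0, 0.001, -1.0]]
contact_force: [4.6, 0.9, 3.0]
finger_gap: 0.0283
gripper_force: 2.1
t: 34.8
ee_pos: [0.5133, 0.3065, 0.0873]
tool_rot: [[0.156, 0.988, -0.0], [0.988, -0.156, -0.0], [-0.0, -0.0, -1.0]]
contact_force: [-1.3, -0.4, -0.4]
finger_gap: 0.0527
gripper_force: 0.0
t: 36.0
ee_pos: [0.4677, 0.065, 0.2482]
tool_rot: [[0.155, 0.988, 0.001], [0.988, -0.155, -0.0], [0.0, 0.001, -1.0]]
contact_force: [0.6, -0.5, -0.7]
finger_gap: 0.0525
gripper_force: 0.0
t: 37.0
ee_pos: [0.4043, -0.2785, 0.2477]
tool_rot: [[0.157, 0.988, 0.0], [0.988, -0.157, 0.0], [0.0, 0.0, -1.0]]
contact_force: [-0.0, 0.8, 0.5]
finger_gap: 0.0525
gripper_force: 0.0
```

Verifying numerically: I'll compare the rack area against the first top picture and check for blanks in the crate.

```bash
python3 - <<'E'
from h import *
a=cv2.imread("pics/top0.png");c=manip.camera("top");b=c["frame"]
def show(f,r0,r1,c0,c1,dr,dc):
    h=cv2.cvtColor(cv2.medianBlur(f,3),cv2.COLOR_BGR2HSV);H,S,V=[h[...,i].astype(int) for i in range(3)]
    return ["".join("#" if S[v,u]<40 and V[v,u]>70 else("." if S[v,u]<60 else ("b" if H[v,u]<14 and S[v,u]>110 else "w")) for u in range(c0,c1,dc)) for v in range(r0,r1,dr)]
for x,y in zip(show(a,148,248,176,268,4,2),show(b,148,248,176,268,4,2)):print(x,"|",y)
print()
for x in show(b,148,272,276,400,5,2):print(x)
for n,(x0,y0,w,h) in dict(jar=(245,112,35,40),mug=(250,250,50,40),hammer=(360,80,40,100),pan=(400,170,110,90),green=(143,195,28,35)).items():
    print(n,np.abs(a[y0:y0+h,x0:x0+w].astype(int)-b[y0:y0+h,x0:x0+w]).mean().round(1))
E
```

```text
###########################################... | ###########################################...
#########ww.################################## | #########ww.##################################
########wwwwwwwwwwwwwwww.##################### | ########wwwwwwwwwwwwwwww.#####################
########ww#.########wwwwwwwwwwwwwwwww######### | ########www..######wwwwwwwwwwwwwwwwww#########
########ww..#####################.wwwwwww##### | ########ww#.###################.wwwwwwwww#####
########w#..#########################www.##### | ########ww#.#########################.ww.#####
#######.w#..#########################.wwbbw### | #######.ww#.#########################.wwwbw###
#######ww...########################.wwwbb#### | #######ww#..#########################wwwwb####
#######ww#..########################.wwwbb.### | #######ww#..#########################.wwwb####
#######ww#.#########################.wwwb.#### | #######ww...########################.wwww.####
#######ww..#########################wwwbw.#### | #######ww#..########################.wwwb.####
#######w...#########################.wwbw###
[... 2221 characters left out ...]
wwwwwwwwwwwwww.#########
####wwwwwwwwwwwwwwwwwwwwwwwwwwwwwwwwwwwwwwwwwwwwwwww##########
###wwwwwwwwwwwwwwwwwwwwwwwwwwwwwwwwwwwwwwwwwwwwwww.###########
##wwwwwwwwwwwwwwwwwwwwwwwwwwwwwwwwwwwwwwwwwwwwwwww############
####.wwwwwwwwwwwwwwwwwwwwwwwwwwwwwwwwwwwwwwwwwwww#############
############wwwwwwwwwwwwwwwwwwwwwwwwwwwwwwwwwwww.#############
###################.wwwwwwwwwwwwwwwwwwwwwwwwwwww##############
####################.......wwwwwwwwwwwwwwwwwwww###############
############################.......wwwwwwwwwww################
####################################.#####.ww#################
##########.###################################################
jar 3.2
mug 3.2
hammer 3.7
pan 15.2
green 3.7
```

Tray is close to its original pose, with maybe a slight yaw at the ledge. I'll compare the closed-end edge and the bar line at finer scale.

```bash
python3 - <<'E'
from h import *
a=cv2.imread("pics/top0.png").astype(int);c=manip.camera("top");b=np.mean([manip.camera("top")["frame"].astype(int) for _ in range(3)],0)
def blue(f,u,v0,v1): # rows where saturation (R-B) crosses: list of r-b
    p=f[v0:v1,u-1:u+2].mean(1); return (p[:,2]-p[:,0]).round().astype(int)
for u in(196,204,212,220,228,236,242):
    print(u,"before",blue(a,u,226,246).tolist());print("    after ",blue(b,u,226,246).tolist())
for u in(190,200,210,220,230,238):
    print("bar",u,blue(a,u,200,228).tolist());print("       ",blue(b,u,200,228).tolist())
# blanks in crate
h=cv2.cvtColor(b.astype(np.uint8),cv2.COLOR_BGR2HSV);m=cv2.inRange(h,(0,90,15),(18,255,120))[150:268,280:395]
k,l,st,ce=cv2.connectedComponentsWithStats(cv2.morphologyEx(m,cv2.MORPH_OPEN,np.ones((3,3))))
for i in range(1,k):
    if st[i,4]>30:print("dark brown",st[i].tolist(),onz(c,ce[i][0]+280,ce[i][1]+150,.03).round(3))
E
```

```text
196 before [68, 65, 68, 20, -6, -5, -1, 5, 28, 28, 9, 5, 9, 6, -1, -3, -4, -3, -2, -4]
    after  [-3, -4, -2, -2, -3, -4, -4, 5, 27, 25, 8, 7, 8, 6, -2, -3, -3, -3, -4, -3]
204 before [62, 62, 66, 68, 22, -5, -4, -4, 5, 27, 37, 9, 7, 6, 6, -3, -3, -1, -4, -5]
    after  [-3, -4, -4, -3, -2, -2, -5, -4, 2, 16, 29, 7, 7, 7, 7, -4, -2, -1, -3, -5]
212 before [-3, -1, -3, -2, -5, -1, -3, -4, -5, 4, 25, 57, 15, 6, 6, 7, -4, -5, -2, -1]
    after  [-3, -2, -2, -2, -3, -3, -2, -3, -3, -4, 12, 48, 16, 7, 7, 6, -4, -5, -2, -1]
220 before [-3, -2, -1, -2, -3, -1, -2, -4, -3, -4, -2, 12, 47, 29, 6, 7, 5, -1, -1, -2]
    after  [-4, -2, -2, -3, -3, -2, -3, -3, -3, -4, -6, 8, 32, 24, 10, 8, 6, 0, -3, -1]
228 before [-4, -3, -4, -2, -4, -2, -4, -2, -2, -2, -3, -3, 8, 36, 39, 11, 6, 6, 8, -3]
    after  [-3, -3, -2, -3, -3, -3, -2, -3, -2, -3, -4, -4, 4, 26, 36, 10, 6, 8, 7, -2]
236 before [-4, -3, -2, -4, -3, -3, -1, -3, -4, -5, -1, -4, -6, 9, 30, 51, 17, 6, 6, 6]
    after  [-2, -2, -3, -2, -3, -4, -3, -3, -3, -1, -2, -4, -3, -1, 14, 34, 12, 6, 8, 7]
242 before [-4, -2, -3, -2, -3, -4, -3, -5, -
[... 968 characters left out ...]
        [-4, -4, -3, -3, -3, -4, -4, -3, -4, -4, -4, 4, 29, 44, 57, 63, 65, 63, 62, 62, 24, 0, -4, -2, -2, -2, -4, -2]
bar 230 [61, 68, 62, 65, 65, 61, 64, 64, 67, 63, 63, 57, 49, 42, 40, 56, 60, 62, 63, 60, 61, 43, 35, 35, 2, -4, -3, -2]
        [-4, -2, -3, -2, -3, -3, -2, -2, -3, -4, -3, -4, -5, 14, 38, 45, 61, 64, 65, 62, 63, 53, 5, -3, -3, -3, -3, -4]
bar 238 [42, 59, 66, 66, 64, 66, 64, 61, 62, 64, 64, 69, 59, 45, 20, 7, 0, -2, -1, -4, -5, -5, 2, 16, 23, 6, -3, -4]
        [-3, -3, -4, -4, -3, -4, -3, -4, -4, -3, -4, -3, -4, -4, 4, 17, 12, 10, 10, 5, 4, 1, 0, -3, -3, -2, -2, -3]
dark brown [46, 13, 17, 18, 216] [0.645 0.006 0.03 ]
dark brown [62, 18, 31, 22, 402] [ 0.625 -0.057  0.03 ]
```

Tray is back on the ledge to within a pixel (~2 mm). The crate holds one blob of 216 px and one of 402 px, which together make three blanks. Jar, mug and hammer are unchanged, so I'm handing in.

```bash
python3 -c "
from station import manip
print(manip.job_done())"
```

```text
the job is handed in; nothing more can be done
None
```

The job is handed in at about 37 s, with no verdict returned: all three blanks are in the crate by image masks (the pan not checked separately), the empty tray is back on the rack within ~2 mm, and jar, hammer and mug haven't moved; but the loaded tray slipped from the grip twice into the crate before the blanks tipped out, and I viewed 11 pictures instead of the 10 allowed.

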